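# Mixer off, tube held ready over its cup

## Task

Get ready to mix: first turn the vortex mixer's speed knob fully anticlockwise (seen from above) to its off stop. Then take the tall tube out of the three-hole tube rack on the right, carry it over the top of the splash guard (not round its ends, and not touching it) and hold it upright about a centimetre above the mixer's rubber cup, centred on it, without ever touching the mixer with the tube. Finish there, still holding the tube still in the gripper, and leave the short tubes and the small bottles standing where they are.

Things in the scene. Friction and masses are not known exactly. Their poses are not given: they have to be found in the camera images.
- mixer: White vortex mixer, fixed to the table, 200 x 120 mm. Its low front deck (top 50 mm above the table) carries the speed knob, its raised rear part (top 90 mm) a round black rubber cup. Origin: centre of its underside, on the table. x points from its front (knob) to its back (cup), y to the left as seen from its front, z up. Knob axis at x = -50 mm, y = 0; cup axis at x = +52 mm, y = 0; the raised part begins at x = +6 mm.
- speed_knob_grip (a point): Point on the knob's vertical axis at the height to grip it, 87 mm above the table. The black knob is a round foot (44 mm across, top 64 mm above the table) on a grey disc (68 mm across), with an upright grip bar on it 42 mm long, 14 mm thick, from 64 to 94 mm above the table. The point's x axis runs along the bar and turns with it; the bar's white mark is at the -x end.
- speed_knob (a joint): Angle of the speed knob in rad: 0 at the off stop (fully anticlockwise seen from above), where the bar lies along the mixer's x axis with its white mark towards the mixer's front; grows clockwise up to 2.2; starts between 0.7 and 1.4. It has light friction (about 0.03 N m), no spring, and stays where it is left.
- cup_rim (a point): Centre of the mouth of the mixer's rubber cup, level with its rim, 108 mm above the table. The cup is 52 mm across outside and 38 mm inside, and 9 mm deep.
- tall_tube: The one tall tube: white, 114 mm long, 15.6 mm thick, with a cap 19 mm across on its top 14 mm (100 to 114 mm above the origin); 18 g or so. It stands upright in one of the rack's three holes. Origin: its lower tip; z points up along its axis to the cap.
- short_tube_a: Short capped tube, 73 mm long, 15.6 mm thick, cap 19 mm across, loose in another hole of the rack. Origin: its lower end, z up. Leave it.
- short_tube_b: A second short capped tube like the first, in the remaining hole. Leave it.
- tube_rack: White block with a plain grey strip round its sides, to the right of the splash guard (not the rack far back on the left), 56 x 160 x 55 mm, fixed, with a row of three holes 50 mm apart along its long side (its y axis), each 18 mm wide and 47 mm deep; the tubes stand 8 mm above the table. Origin: centre of its underside, z up.
- splash_guard: Upright plain steel sheet, fixed, between rack and mixer, 220 mm long (its x axis), 3 mm thick with a rounded top edge 7 mm thick, top 144 mm above the table, standing on a folded foot that reaches 50 mm to its -y side. Origin: at the table under the middle of the sheet, z up.
- brown_bottle: Small brown bottle, 34 mm across and 71 mm tall, standing loose on the mixer side of the guard. Origin: centre of its underside. Leave it.
- white_bottle: Small white bottle, 34 mm across and 59 mm tall, standing loose on the mixer side of the guard. Origin: centre of its underside. Leave it.
Things that resemble listed ones, but are neither listed nor needed, are in the scene too. Leave any red look-alike of the short_tube_a alone.

How it is judged:
On the way, in this order (a step that is already met when the one before it is completed fails the run):
1. the speed knob is turned to its off stop (value of joint speed_knob below 0.1 rad), for 0.2 s.
2. the tall tube passes over the top of the splash guard, between its ends (z of tall_tube in the frame of splash_guard above 0.142 m and y of tall_tube in the frame of splash_guard between -0.03 and 0.03 m and x of tall_tube in the frame of splash_guard between -0.115 and 0.115 m), for 0.02 s.
At the end, for the whole second after the job is handed in: The knob is within 0.1 rad of its off stop; the tall tube is held still in the fingers, touching nothing else, upright within 8 degrees, its tip 3 to 25 mm above the cup's rim and within 8 mm of the cup's axis; the short tubes and small bottles stand upright in their places (value of joint speed_knob below 0.1 rad and horizontal distance between tall_tube and cup_rim below 0.008 m and z of tall_tube in the frame of cup_rim between 0.003 and 0.025 m and angle between tall_tube's own z axis and vertical below 0.14 rad and contact force between tall_tube and the fingers above 0.5 N and contact force between tall_tube and mixer below 0.05 N and linear speed of tall_tube below 0.02 m/s and angle between each of short_tube_a, short_tube_b, brown_bottle, white_bottle's own z axis and vertical below 0.15 rad); the arm keeps its last pose, push and grip.
It fails at once if the tube touches the mixer (contact force between tall_tube and mixer above 0.2 N).
It fails at once if the tube touches the splash guard (contact force between tall_tube and splash_guard above 0.2 N).
It fails at once if a short tube or small bottle is moved more than 20 mm (distance of any of short_tube_a, short_tube_b, brown_bottle, white_bottle from where it was at the start of the episode above 0.02 m).
It also fails if it takes over 58 s, if anything falls off the work surface, if the arm or the gripper's body presses on something with over 40 N, if the wrist force passes 120 N, or if a joint passes its speed limit or range.

## Robot

A 6-joint arm with a two-finger parallel gripper is mounted at the origin on a cart in front of the work surface, level with it; the furniture and walls round the work are solid. World frame = base frame: x ahead of the robot, y to its left, z up, the work surface at z = 0. Lengths are in m, angles in rad, forces in N, time in s.
With the tool pointing down it reaches from about 0.35 to 0.775 m from the base axis. Payload 7.3 kg.
Tool frame: the origin (TCP) lies between the finger pads; the fingertips stand 8 mm ahead of it and the grasp point (between the pads) lies 11 mm behind it (robot.nose_length is the distance from the TCP to the fingertips, in m); z points along the fingers, y is the line along which they close (so a half turn about z gives the same grasp; the last joint's range is limited). The gripper opens to 92 mm and grips with 3 to 60 N. Pads are 19 mm wide; open, the fingers measure 130 mm over their backs; the gripper's body (75 mm by 190 mm) begins 47 mm behind the grasp point.
Start: joints at [1.176, 0.342, 1.524, -0, 1.275, -0.146], TCP at [0.129, 0.509, 0.235] pointing down, gripper open.
Joint ranges: [-2.53, 2.53], [-0.77, 2.02], [0.04, 2.7], [-1, 4.14], [0.28, 2.66], [-3.11, 3.11]. Speed limits (rad/s): [2.57, 2.57, 3.14, 3.14, 3.14, 3.14].

## Interface

Orientations are given as [roll, pitch, yaw] about the fixed x, y, z axes, in that order (R = Rz(yaw) Ry(pitch) Rx(roll)).
In Python, from cell import robot gives the robot as it stands. The module is installed in compiled form; this text tells all that it offers.
- The arm moves only by the shell command python3 -m jog 'ROWS' [FORCE]. ROWS is JSON, a list that holds one entry, the list of rows, each a list of 5 numbers: the gripper's target within -1 to 1 (fully open at 1, half-way at 0, shut at -1), then the shift along the tool's x, y, z in m, then the turn about the tool's z in rad. A call has 1 to 5 rows; each row is the pose to reach, as a shift and turn from the pose commanded when the call began, along the tool's axes at that moment; what a row does not reach only later rows make up. A row lasts 1/12 s, in which the tool goes at most 41.7 mm and 7.16 degrees, less where a joint would pass 70% of its speed; a pose out of reach is approached as far as the arm can. A call with a gripper value outside its range is refused whole. The fingers move at their own pace and stop on an object; FORCE is the grip in N (left out, the last holds). Time passes only in rows, so rows that repeat a pose let the fingers close. It gives the time, the measured TCP pose, the force, the opening and the grip force at its end, in the units of the state.
- robot.observe(): the state, without advancing time (a new reading comes with each control period).
- robot.read_camera(name): name is "side" or "top"; returns the picture (480x640x3 uint8, red, green, blue); there is no depth.
- robot.camera_model(name): a dict with "camera_matrix" (3x3 intrinsics, pixels), "position" and "attitude" of the camera in the world. Camera axes: x right, y down, z forward; pixel columns grow to the right and rows downward; lengths in m; the calibration is good to about 2 mm. A picture is of the moment at which its call begins. camera_model takes no time and is no camera call.
- robot.hand_in(): hands the job in; it is judged then, once.
The state is a dict: "time": time; "qpos": joint angles; "qvel": joint speeds; "joint_efforts": joint torques, N m; "tool_pos": TCP position; "tool_rot": TCP orientation; "contact_force": force on the tool from outside, world axes, zero at the start; "torque": the same for the moment, N m; "opening": finger opening in m; "grip_force": force on a finger pad.
Only numpy, scipy, OpenCV 4.12 (cv2) and the standard library are available. Lean on these libraries where they do the work, as an engineer would, in place of code of your own. Each camera call takes 0.05 s, during which the arm holds its last target. There are 200 camera calls.

## Working session

There is one attempt and no reset: what is moved stays moved. The work goes in short steps, Python scripts to look and compute and a shell command to move; the robot and the scene stay as the last step left them, time stands still between calls to the robot, and variables do not carry over. Pictures are saved under pics/ and viewed, at most 10 in all, crops included, and the job is handed in when it is done.

```bash
mkdir -p pics; python3 - <<'E'
from cell import robot
import cv2
for n in("top","side"):
    cv2.imwrite(f"pics/{n}0.png",robot.read_camera(n)[:,:,::-1]); print(robot.camera_model(n))
s=robot.observe();print(s["tool_pos"],s["tool_rot"],s["time"],s["opening"])
E
```

```text
{'camera_matrix': array([[506.83238946,   0.        , 318.57449635],
       [  0.        , 506.83238946, 234.74584549],
       [  0.        ,   0.        ,   1.        ]]), 'position': array([0.32995194, 0.00569128, 1.07906455]), 'attitude': array([-2.98604579, -0.00336647, -1.57902884])}
{'camera_matrix': array([[511.20519238,   0.        , 327.1315133 ],
       [  0.        , 511.20519238, 242.04383322],
       [  0.        ,   0.        ,   1.        ]]), 'position': array([ 0.00685299, -0.52643902,  0.71839567]), 'attitude': array([-2.30924791,  0.0128562 , -0.77969475])}
[0.12911996 0.50853494 0.2341271 ] [-3.14026938e+00 -2.12700270e-04  2.89280628e+00] 0.1 0.09179435248930476
```

View pics/top0.png

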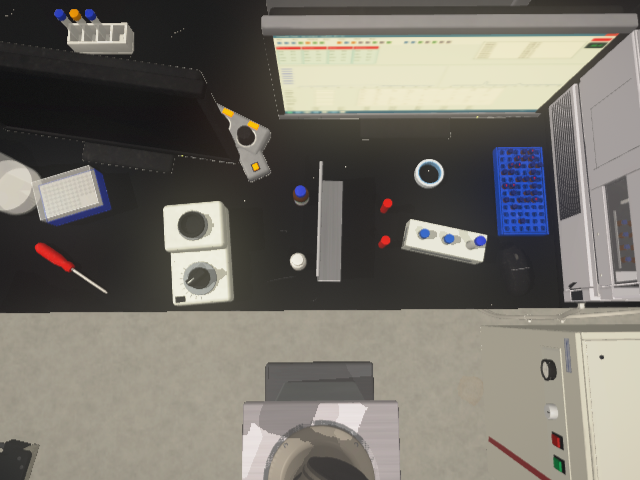

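View pics/side0.png

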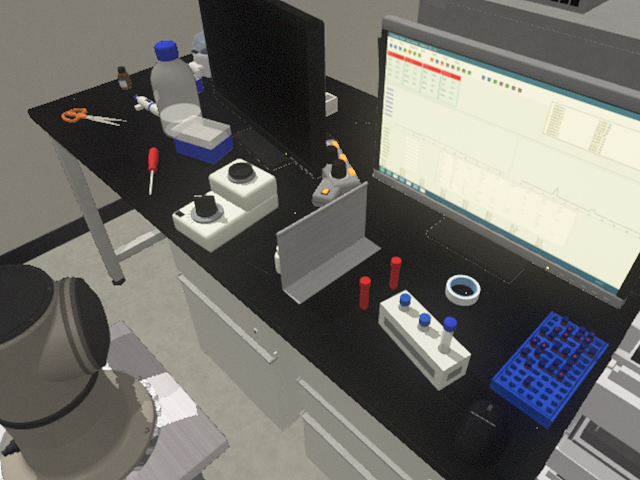

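The top view shows the mixer, with its cup at (192,225) and knob at (199,279). The guard's sheet runs along x≈320 from y=162 to 280, and the bottles are at (301,193) and (298,261).

Candidates for the tall tube are the three blue caps in the right rack, at (424,234), (448,239) and (480,241). The red look-alikes are at (387,204) and (384,241), and the far left rack is at (75,16). I choose (480,241), at side (450,323), because it stands out highest. I'll check it in a crop.

```bash
cat > h.py <<'E'
from cell import robot
import numpy as np, cv2
from scipy.spatial.transform import Rotation as R
def cam(n):
    m=robot.camera_model(n); return m["camera_matrix"],np.array(m["position"]),R.from_euler("xyz",m["attitude"]).as_matrix()
def at(n,uv,z):
    K,p,A=cam(n); d=A@np.linalg.solve(K,[uv[0],uv[1],1]); return p+d*(z-p[2])/d[2]
def px(n,P):
    K,p,A=cam(n); c=K@(A.T@(np.array(P)-p)); return c[:2]/c[2]
def crop(n,x0,y0,w,h,f): return cv2.resize(robot.read_camera(n)[y0:y0+h,x0:x0+w,::-1],None,fx=f,fy=f,interpolation=cv2.INTER_CUBIC)
E
python3 - <<'E'
from h import *
a=crop("top",150,190,100,120,4);b=crop("top",395,210,100,60,4);c=crop("side",370,280,100,60,4)
cv2.imwrite("pics/c1.png",np.hstack([a,np.vstack([b,c])]))
E
```

```text
(no output)
```

View pics/c1.png

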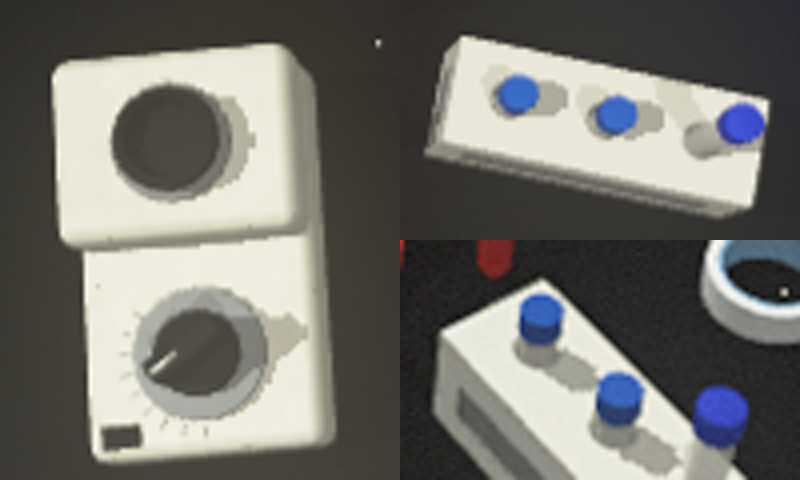

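The crops show the cup mouth centre at about top (192,224.8), the disc centre at (200.2,278), and the bar's white mark from (187.5,283) to (193.7,277.5). The tall tube is confirmed: its cap is at top (480.5,241) and side (450.2,320.8), and its white body shows.

```bash
python3 - <<'E'
from h import *
r=lambda v:np.round(v,4)
cup=at("top",(192,224.8),.108); disc=at("top",(200.2,278),.051)
print("cup",r(cup),"disc",r(disc),"d",np.linalg.norm((cup-disc)[:2]))
ax=(cup-disc)[:2];yaw=np.arctan2(ax[1],ax[0]);print("mixer yaw",yaw)
k=cup[:2]-.102*np.array([np.cos(yaw),np.sin(yaw)]);print("knob from cup",r(k), "px top",px("top",[*disc[:2],.094]), px("side",[*disc[:2],.094]))
m1=at("top",(187.5,283),.094);m2=at("top",(193.7,277.5),.094);print("mark",r(m1),r(m2))
v=(m2-m1)[:2];b=np.arctan2(v[1],v[0]);print("bar +x dir",b,"q",yaw-b)
print("tall",r(at("top",(480.5,241),.122)),r(at("side",(450.2,320.8),.122)))
for n,u in(("a",(424.5,233.5)),("b",(449,238.8))):print(n,r(at("top",u,.081)))
for c in((411,219),(487,235),(401.5,249),(482,264)):print("rackcorner",r(at("top",c,.055)))
for c in((321,163),(319,280)):print("guard",r(at("top",c,.144)))
for c in((301,190),(298,260)):print("bottle",r(at("top",c,.065)))
s=robot.observe();print(R.from_euler("xyz",s["tool_rot"]).as_matrix().round(3))
E
```

```text
cup [0.5037 0.247  0.108 ] disc [0.4043 0.2413 0.051 ] d 0.09948149557627335
mixer yaw 0.0578063063426433
knob from cup [0.4018 0.2411] px top [195.16214987 276.43552991] [203.87716125 196.77665601]
mark [0.3918 0.2557 0.094 ] [0.4023 0.2441 0.094 ]
bar +x dir -0.8362287517454996 q 0.8940350580881429
tall [ 0.4655 -0.3079  0.122 ] [ 0.4681 -0.3075  0.122 ]
a [ 0.4873 -0.2103  0.081 ]
b [ 0.4763 -0.2588  0.081 ]
rackcorner [ 0.5218 -0.1894  0.055 ]
rackcorner [ 0.4873 -0.3439  0.055 ]
rackcorner [ 0.4598 -0.1678  0.055 ]
rackcorner [ 0.4279 -0.3302  0.055 ]
guard [ 0.6152 -0.0044  0.144 ]
guard [0.3922 0.0012 0.144 ]
bottle [0.5822 0.0363 0.065 ]
bottle [0.4379 0.0427 0.065 ]
[[-0.969  0.246 -0.   ]
 [ 0.246  0.969 -0.001]
 [ 0.    -0.001 -1.   ]]
```

```bash
python3 -m jog '[[[0,-0.035,-0.02,0.007,0],[0,-0.07,-0.04,0.015,0],[0,-0.105,-0.06,0.022,0],[0,-0.14,-0.08,0.03,0],[0,-0.17,-0.1,0.035,0]]]' 
python3 -m jog '[[[0,-0.035,-0.02,0.007,0],[0,-0.07,-0.04,0.015,0],[0,-0.105,-0.06,0.022,0],[0,-0.14,-0.08,0.03,0],[0,-0.162,-0.092,0.035,0]]]'
python3 -m jog '[[[0,0,0,0,0.12],[0,0,0,0,0.24],[0,0,0,0,0.36],[0,0,0,0,0.48],[0,0,0,0,0.588]]]'
python3 - <<'E'
from h import *
a=crop("top",150,190,100,120,4);b=crop("side",150,120,130,120,3.7)
b=cv2.resize(b,(400,480))
cv2.imwrite("pics/c2.png",np.hstack([a,b]));s=robot.observe();print(s["tool_pos"],s["tool_rot"],s["qpos"],s["opening"])
E
```

```text
time: 0.67
tool_pos: [0.2705, 0.3684, 0.1991]
tool_rot: [-3.141, 0.0, 2.893]
contact_force: [1.2, -0.0, 0.2]
opening: 0.0633
grip_force: 0.0
time: 1.08
tool_pos: [0.4058, 0.2383, 0.1641]
tool_rot: [-3.141, 0.001, 2.891]
contact_force: [0.7, 1.0, -0.1]
opening: 0.0461
grip_force: 0.0
time: 1.5
tool_pos: [0.4038, 0.2408, 0.1646]
tool_rot: [-3.141, -0.0, 2.298]
contact_force: [-0.1, -0.1, 0.4]
opening: 0.0455
grip_force: 0.0
[0.40377881 0.24098359 0.16467495] [ 3.14157714e+00 -8.11969596e-05  2.30356911e+00] [ 3.74824809e-01  3.16966414e-01  1.77434766e+00  9.39253551e-05
  1.05029250e+00 -3.57994682e-01] 0.04618867845024028
```

View pics/c2.png

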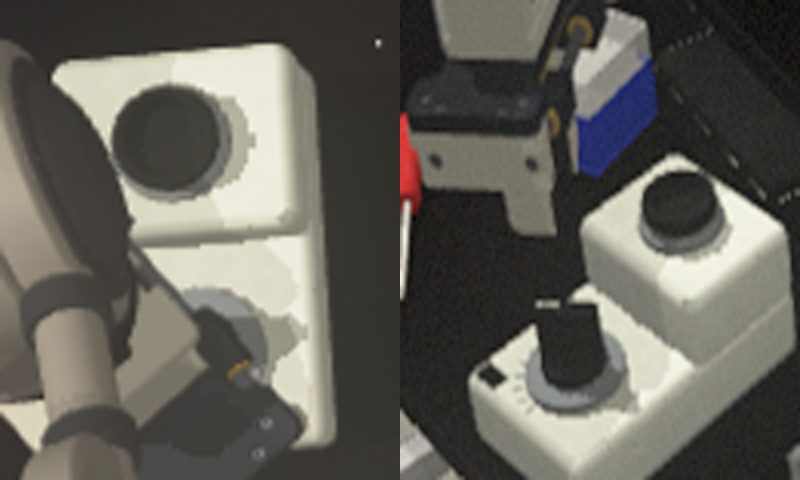

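The side crop shows the bar's top centre at about (204.4,196), which agrees with the predicted (203.9,196.8). Two views agree, so I descend, grip and turn.

```bash
python3 -m jog '[[[0,0,0,0.025,0],[0,0,0,0.05,0],[0,0,0,0.07,0],[0,0,0,0.08,0],[0,0,0,0.088,0]]]' 
python3 -m jog '[[[-0.9,0,0,0,0],[-0.9,0,0,0,0],[-0.9,0,0,0,0],[-0.9,0,0,0,0],[-0.9,0,0,0,0]]]' 8
python3 -m jog '[[[-0.9,0,0,0,0],[-0.9,0,0,0,0],[-0.9,0,0,0,0]]]'
```

```text
time: 2.02
tool_pos: [0.4032, 0.2408, 0.0754]
tool_rot: [-3.14, -0.001, 2.308]
contact_force: [-0.7, -0.7, 0.4]
opening: 0.0459
grip_force: 0.0
time: 2.43
tool_pos: [0.4042, 0.2412, 0.0775]
tool_rot: [3.14, 0.001, 2.305]
contact_force: [0.2, 0.1, 0.7]
opening: 0.0174
grip_force: 0.0
time: 2.68
tool_pos: [0.4039, 0.241, 0.0773]
tool_rot: [3.141, 0.0, 2.305]
contact_force: [-1.7, -2.5, 5.9]
opening: 0.0138
grip_force: 8.0
```

Gripped, with an opening of 13.8 mm against the 14 mm bar. Now I turn it anticlockwise by about 0.93.

```bash
python3 -m jog '[[[-0.9,0,0,0,-0.1],[-0.9,0,0,0,-0.2],[-0.9,0,0,0,-0.3],[-0.9,0,0,0,-0.4],[-0.9,0,0,0,-0.5]]]' 
python3 -m jog '[[[-0.9,0,0,0,-0.1],[-0.9,0,0,0,-0.2],[-0.9,0,0,0,-0.3],[-0.9,0,0,0,-0.38],[-0.9,0,0,0,-0.43]]]' 
python3 -m jog '[[[-0.9,0,0,0,0],[-0.9,0,0,0,0],[-0.9,0,0,0,0]]]'; python3 -c "
from cell import robot
print(robot.observe()['torque'])"
```

```text
time: 3.1
tool_pos: [0.4043, 0.2415, 0.0773]
tool_rot: [3.14, 0.001, 2.809]
contact_force: [-0.5, 1.4, 4.9]
opening: 0.0139
grip_force: 8.0
time: 3.52
tool_pos: [0.4044, 0.2421, 0.0773]
tool_rot: [3.14, 0.002, -3.045]
contact_force: [0.2, 3.5, 2.1]
opening: 0.0145
grip_force: 8.1
time: 3.77
tool_pos: [0.4044, 0.242, 0.0773]
tool_rot: [3.14, 0.002, -3.051]
contact_force: [-0.5, 5.3, 4.9]
opening: 0.014
grip_force: 8.0
[ 1.02737702  0.17565565 -0.08133697]
```

```bash
python3 -m jog '[[[-0.9,0,0,0,-0.04],[-0.9,0,0,0,-0.08],[-0.9,0,0,0,-0.08]]]'; python3 -c "
from cell import robot
s=robot.observe();print(s['torque'],s['tool_rot'])"
python3 -m jog '[[[0,0,0,0,0.06],[0,0,0,0,0.06],[0,0,0,0,0.06],[0,0,0,0,0.06]]]'
python3 -m jog '[[[0,0,0,-0.03,0],[0,0,0,-0.07,0],[0,0,0,-0.11,0],[0,0,0,-0.145,0],[0,0,0,-0.16,0]]]'
python3 -m jog '[[[0,0.01,0.04,0,0],[0,0.02,0.08,0,0],[0,0.02,0.12,0,0],[0,0.02,0.16,0,0],[0,0.02,0.18,0,0]]]'
python3 - <<'E'
from h import *
s=robot.observe();print(s["tool_pos"],s["tool_rot"],s["qpos"])
cv2.imwrite("pics/c3.png",np.hstack([crop("top",150,190,100,120,4),crop("side",150,120,100,120,4)]))
E
```

```text
time: 4.02
tool_pos: [0.4049, 0.242, 0.0773]
tool_rot: [3.14, 0.003, -2.969]
contact_force: [1.2, 5.4, 2.6]
opening: 0.0152
grip_force: 8.4
[ 0.90480536 -0.12761676 -0.18628507] [ 3.13980848  0.00325999 -2.96908901]
time: 4.35
tool_pos: [0.4036, 0.2408, 0.0766]
tool_rot: [-3.141, -0.001, -3.028]
contact_force: [0.8, -0.6, 0.4]
opening: 0.0372
grip_force: 0.0
time: 4.77
tool_pos: [0.4052, 0.2415, 0.2415]
tool_rot: [3.14, 0.007, -3.028]
contact_force: [0.6, -0.5, -0.6]
opening: 0.0461
grip_force: 0.0
time: 5.18
tool_pos: [0.3624, 0.4211, 0.2365]
tool_rot: [3.14, 0.0, -3.026]
contact_force: [0.1, -0.3, 0.1]
opening: 0.0459
grip_force: 0.0
[0.3623712  0.42105016 0.2365193 ] [ 3.14032757e+00  5.94221441e-05 -3.02584832e+00] [ 7.21624967e-01  3.96241545e-01  1.43667945e+00  1.04185899e-03
  1.30790250e+00 -9.65186095e-01]
```

View pics/c3.png

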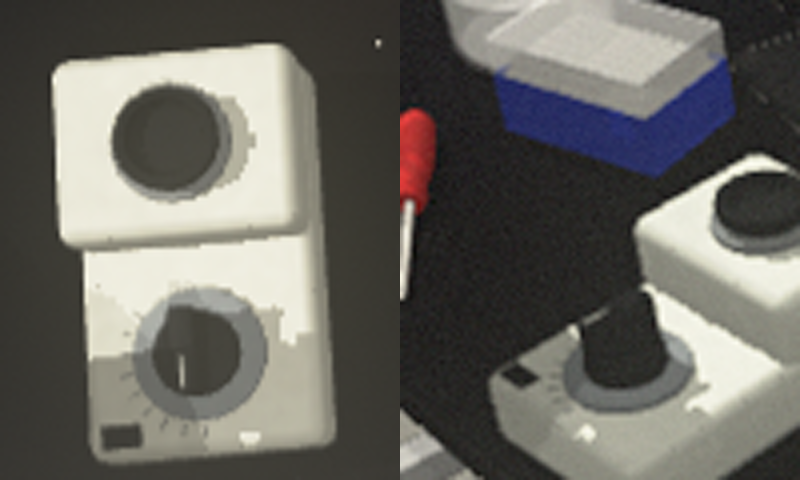

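The white mark now points to the mixer's front (crop (182,355–388)), and the torque built up at the stop, so the knob is off. Next I turn, then travel high over to the rack.

```bash
for i in 1 2 3; do python3 -m jog '[[[1,0,0,0,0.12],[1,0,0,0,0.24],[1,0,0,0,0.36],[1,0,0,0,0.48],[1,0,0,0,0.6]]]' | grep rot; done
python3 -m jog '[[[1,0,0,0,0.1],[1,-0.035,0.013,0,0.1],[1,-0.07,0.026,0,0.1],[1,-0.105,0.039,0,0.1],[1,-0.14,0.052,0,0.1]]]'
python3 -m jog '[[[1,-0.035,0.01,0,0],[1,-0.07,0.02,0,0],[1,-0.105,0.03,0,0],[1,-0.14,0.045,0,0],[1,-0.175,0.06,0,0]]]'
python3 -m jog '[[[1,-0.035,0.01,0,0],[1,-0.07,0.02,0,0],[1,-0.105,0.03,0,0],[1,-0.14,0.045,0,0],[1,-0.175,0.06,0,0]]]'
python3 - <<'E'
from h import *
s=robot.observe();T=R.from_euler("xyz",s["tool_rot"]).as_matrix()
print(s["tool_rot"],s["qpos"],"to tube",T.T@(np.array([.467,-.308,.236])-s["tool_pos"]))
print("cup side",at("side",(241,170.5),.108))
E
```

```text
tool_rot: [-3.14, 0.0, 2.649]
tool_rot: [-3.141, 0.001, 2.048]
tool_rot: [-3.141, 0.001, 1.448]
time: 6.95
tool_pos: [0.3987, 0.2699, 0.2365]
tool_rot: [-3.141, 0.001, 1.355]
contact_force: [0.6, -0.0, -0.0]
opening: 0.0917
grip_force: 0.0
time: 7.37
tool_pos: [0.4191, 0.0861, 0.2368]
tool_rot: [-3.142, 0.0, 1.355]
contact_force: [1.5, 0.1, 0.0]
opening: 0.0914
grip_force: 0.0
time: 7.78
tool_pos: [0.4399, -0.0976, 0.2368]
tool_rot: [-3.141, 0.0, 1.354]
contact_force: [0.5, 0.5, 0.2]
opening: 0.0914
grip_force: 0.0
[-3.14130093e+00  2.71568802e-04  1.35415336e+00] [-3.88381393e-01  2.03840588e-01  1.71080011e+00 -3.37134845e-04
  1.22719300e+00 -1.71624776e-01] to tube [-0.19970168  0.07168163  0.00082746]
cup side [0.50290897 0.24428289 0.108     ]
```

```bash

python3 -m jog '[[[1,-0.04,0.015,0,0],[1,-0.08,0.03,0,0],[1,-0.12,0.045,0.01,0],[1,-0.16,0.06,0.03,0],[1,-0.195,0.07,0.05,0]]]'
python3 -m jog '[[[1,-0.005,0.002,0,0],[1,-0.005,0.002,0,0]]]'
python3 - <<'E'
from h import *
cv2.imwrite("pics/c4.png",np.hstack([crop("top",395,200,110,80,3.6),crop("side",370,220,110,132,3.6)[:288]]))
s=robot.observe();T=R.from_euler("xyz",s["tool_rot"]).as_matrix();P=np.array(s["tool_pos"]);print(P,s["tool_rot"])
for n in("top","side"):print(n,px(n,P),px(n,P+[0,0,.122-P[2]]))
E
```

```text
time: 8.2
tool_pos: [0.4664, -0.2953, 0.1913]
tool_rot: [3.14, 0.001, 1.354]
contact_force: [0.1, 0.6, -0.0]
opening: 0.0917
grip_force: 0.0
time: 8.37
tool_pos: [0.4661, -0.2996, 0.1894]
tool_rot: [-3.138, -0.001, 1.351]
contact_force: [-0.4, 0.6, 0.4]
opening: 0.0915
grip_force: 0.0
[ 0.46727803 -0.29710526  0.19133998] [-3.14094038e+00 -6.91242315e-04  1.35405788e+00]
top [486.82969192 234.49625951] [474.80264117 240.13737817]
side [451.0776912  285.38085606] [444.06550821 317.20895808]
```

View pics/c4.png

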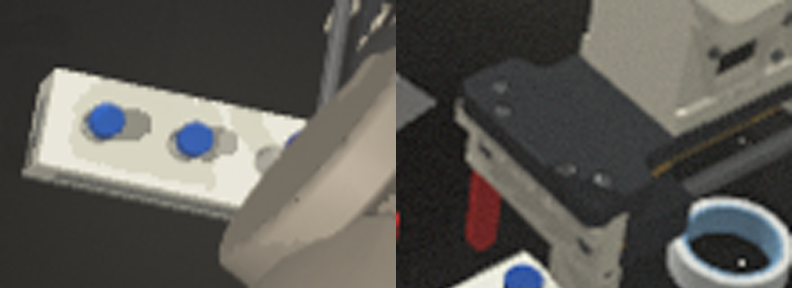

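The crop shows the gripper above the tall tube, with the short tubes at crop (105,120) and (195,140) clear of it. The TCP reads 11 mm short in y, so I correct that, descend and grip.

```bash

python3 -m jog '[[[1,-0.0105,0.002,0,0],[1,-0.0105,0.002,0,0],[1,-0.0105,0.002,0.01,0],[1,-0.0105,0.002,0.02,0],[1,-0.0105,0.002,0.03,0]]]'
python3 -m jog '[[[1,0,0,0.02,0],[1,0,0,0.04,0],[1,0,0,0.06,0],[1,0,0,0.075,0],[1,0,0,0.085,0]]]'
python3 -m jog '[[[-0.7,0,0,0,0],[-0.7,0,0,0,0],[-0.7,0,0,0,0],[-0.7,0,0,0,0],[-0.7,0,0,0,0]]]' 10
python3 -m jog '[[[-0.7,0,0,0,0],[-0.7,0,0,0,0],[-0.7,0,0,0,0],[-0.7,0,0,0,0],[-0.7,0,0,0,0]]]'
```

```text
time: 8.88
tool_pos: [0.4676, -0.3074, 0.1602]
tool_rot: [-3.141, -0.0, 1.356]
contact_force: [0.5, 0.7, 0.5]
opening: 0.0918
grip_force: 0.0
time: 9.3
tool_pos: [0.4667, -0.3068, 0.0734]
tool_rot: [-3.138, -0.002, 1.355]
contact_force: [0.5, 0.5, 0.1]
opening: 0.0918
grip_force: 0.0
time: 9.72
tool_pos: [0.4682, -0.3085, 0.0771]
tool_rot: [3.14, 0.001, 1.355]
contact_force: [0.4, -0.4, -0.0]
opening: 0.0632
grip_force: 0.0
time: 10.13
tool_pos: [0.4677, -0.3082, 0.0762]
tool_rot: [3.141, -0.0, 1.355]
contact_force: [-0.3, -0.3, 0.3]
opening: 0.0297
grip_force: 0.0
```

```bash

python3 -m jog '[[[-0.9,0,0,0,0],[-0.9,0,0,0,0],[-0.9,0,0,0,0],[-0.9,0,0,0,0]]]'
python3 -m jog '[[[-0.9,0,0,-0.01,0],[-0.9,0,0,-0.02,0],[-0.9,0,0,-0.035,0],[-0.9,0,0,-0.05,0],[-0.9,0,0,-0.07,0]]]'
python3 -m jog '[[[-0.9,0,0,-0.02,0],[-0.9,0,0,-0.04,0],[-0.9,0,0,-0.06,0],[-0.9,0,0,-0.08,0],[-0.9,0,0,-0.1,0]]]'
python3 -m jog '[[[-0.9,0,0,-0.015,0],[-0.9,0,0,-0.02,0],[-0.9,0,0,-0.02,0]]]'
python3 - <<'E'
from h import *
cv2.imwrite("pics/c5.png",crop("side",340,150,160,120,4))
s=robot.observe();T=R.from_euler("xyz",s["tool_rot"]).as_matrix();P=np.array(s["tool_pos"]);print(P,s["tool_rot"])
print("tip/cap px",px("side",P-[0,0,.068]),px("side",P+[0,0,.046]))
E
```

```text
time: 10.47
tool_pos: [0.4677, -0.3081, 0.0761]
tool_rot: [-3.142, -0.0, 1.355]
contact_force: [-0.7, 0.4, 0.0]
opening: 0.0178
grip_force: 10.0
time: 10.88
tool_pos: [0.4675, -0.3079, 0.1472]
tool_rot: [-3.141, -0.0, 1.355]
contact_force: [0.6, 0.1, 0.2]
opening: 0.0175
grip_force: 10.0
time: 11.3
tool_pos: [0.4676, -0.3081, 0.2486]
tool_rot: [3.14, 0.001, 1.355]
contact_force: [0.4, 0.2, 0.2]
opening: 0.0179
grip_force: 10.0
time: 11.55
tool_pos: [0.4681, -0.3085, 0.2683]
tool_rot: [3.138, 0.002, 1.355]
contact_force: [0.8, -0.7, -0.5]
opening: 0.0182
grip_force: 10.0
[ 0.46772405 -0.3081621   0.26678302] [3.14036951e+00 5.86677859e-04 1.35482642e+00]
tip/cap px [458.77490925 285.67548931] [473.71641701 222.17559392]
```

View pics/c5.png

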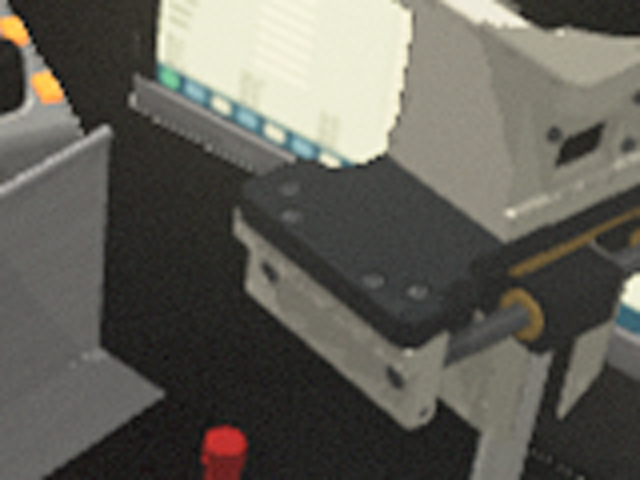

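```bash
python3 - <<'E'
from h import *
cv2.imwrite("pics/c6.png",crop("side",420,220,80,80,7))
E
```

```text
(no output)
```

View pics/c6.png

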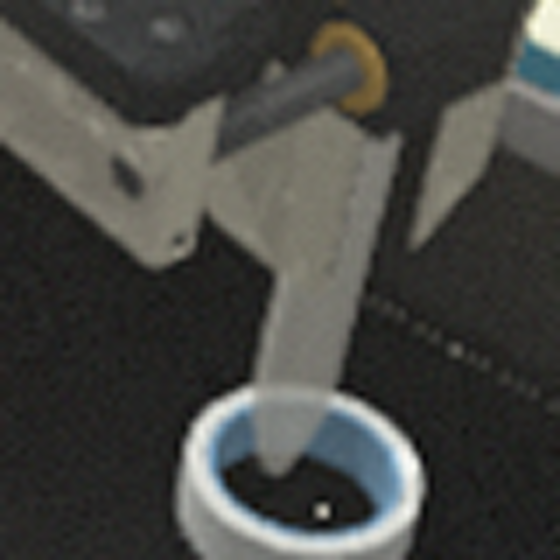

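The tip is at crop (275,475), i.e. side (459.3,287.9), against a predicted (458.8,285.7). The tube's axis slope is −0.23 against −0.235 for vertical, so it's upright and well held. I turn the hand so its axes line up with the world, then carry the tube over the guard.

```bash
for i in 1 2 3; do python3 -m jog '[[[-0.9,0,0,0,-0.119],[-0.9,0,0,0,-0.238],[-0.9,0,0,0,-0.357],[-0.9,0,0,0,-0.476],[-0.9,0,0,0,-0.595]]]' | grep rot; done
for i in 1 2 3; do python3 -m jog '[[[-0.9,-0.002,0.03,0,0],[-0.9,-0.004,0.06,0,0],[-0.9,-0.006,0.09,0,0],[-0.9,-0.008,0.12,0,0],[-0.9,-0.01,0.15,0,0]]]'; done
python3 -c "
from cell import robot
s=robot.observe();print(s['tool_pos'],s['tool_rot'],s['qpos'],s['opening'])"
```

```text
tool_rot: [-3.14, -0.003, 1.956]
tool_rot: [3.141, -0.003, 2.551]
tool_rot: [3.14, -0.002, -3.137]
time: 13.32
tool_pos: [0.4773, -0.1566, 0.2647]
tool_rot: [3.14, -0.002, 3.139]
contact_force: [1.4, 0.9, 0.4]
opening: 0.0183
grip_force: 10.0
time: 13.73
tool_pos: [0.4875, -0.0066, 0.2649]
tool_rot: [3.141, -0.002, 3.14]
contact_force: [-0.1, 0.4, 0.5]
opening: 0.0179
grip_force: 10.0
time: 14.15
tool_pos: [0.4978, 0.1432, 0.2649]
tool_rot: [-3.141, -0.002, 3.14]
contact_force: [0.9, -0.7, -0.1]
opening: 0.0181
grip_force: 10.0
[0.49776657 0.14321651 0.26485162] [-3.14130975e+00 -2.47669003e-03  3.13978516e+00] [ 1.32079054e-01  3.08130384e-01  1.48852345e+00  5.15164417e-05
  1.34743111e+00 -1.43692160e+00] 0.0181324949104739
```

Past the guard. Remaining shift: +5 mm in x and +103 mm in y. I'll stop high first and look.

```bash
python3 -m jog '[[[-0.9,-0.001,0.03,0,0],[-0.9,-0.003,0.06,0,0],[-0.9,-0.004,0.085,0,0],[-0.9,-0.005,0.098,0.01,0],[-0.9,-0.005,0.103,0.025,0]]]'
python3 -m jog '[[[-0.9,0,0,0.015,0],[-0.9,0,0,0.025,0],[-0.9,0,0,0.035,0],[-0.9,0,0,0.035,0],[-0.9,0,0,0.035,0]]]'
python3 - <<'E'
from h import *
cv2.imwrite("pics/c7.png",crop("side",200,80,90,110,5))
s=robot.observe();P=np.array(s["tool_pos"]);print(P,s["tool_rot"],s["opening"])
print("tip px",px("side",P-[0,0,.068]),px("side",P-[0,0,.072]),"cup",px("side",[.503,.246,.108]))
E
```

```text
time: 14.57
tool_pos: [0.5038, 0.2467, 0.2403]
tool_rot: [3.141, 0.001, -3.141]
contact_force: [0.1, -0.7, -0.5]
opening: 0.0181
grip_force: 10.0
time: 14.98
tool_pos: [0.5036, 0.2442, 0.2056]
tool_rot: [-3.141, -0.001, 3.139]
contact_force: [0.1, 0.7, 0.2]
opening: 0.0179
grip_force: 10.0
[0.50402686 0.24436555 0.20641588] [3.14148138e+00 3.50085679e-04 3.13909745e+00] 0.01832862826878405
tip px [239.54779067 157.98669642] [239.79538831 159.62890296] cup [240.53439663 170.15823766]
```

View pics/c7.png

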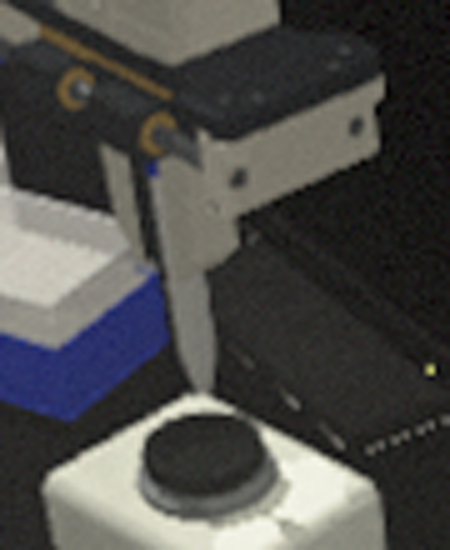

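The tip is at (240.6,158.6) and the cup's mouth centre at (240.6,170.2), so they are aligned and the tip is about 28 mm above the rim. I lower by 16 mm and settle.

```bash
python3 -m jog '[[[-0.9,0,0.001,0.005,0],[-0.9,0,0.001,0.01,0],[-0.9,0,0.001,0.016,0],[-0.9,0,0.001,0.016,0],[-0.9,0,0.001,0.016,0]]]'
python3 -m jog '[[[-0.9,0,0,0,0],[-0.9,0,0,0,0],[-0.9,0,0,0,0],[-0.9,0,0,0,0],[-0.9,0,0,0,0]]]'
python3 - <<'E'
from h import *
cv2.imwrite("pics/c8.png",np.hstack([crop("side",200,100,90,110,5),crop("top",150,160,90,110,3)[:,:270].copy() if 0 else cv2.resize(crop("top",150,160,60,110,5),(300,550))]))
E
```

```text
time: 15.45
tool_pos: [0.5035, 0.2457, 0.1897]
tool_rot: [-3.141, -0.001, 3.14]
contact_force: [-0.2, -0.5, -0.8]
opening: 0.0179
grip_force: 10.0
time: 15.87
tool_pos: [0.5038, 0.2458, 0.1903]
tool_rot: [3.141, 0.0, 3.14]
contact_force: [0.9, 0.2, 0.2]
opening: 0.0182
grip_force: 10.0
```

View pics/c8.png

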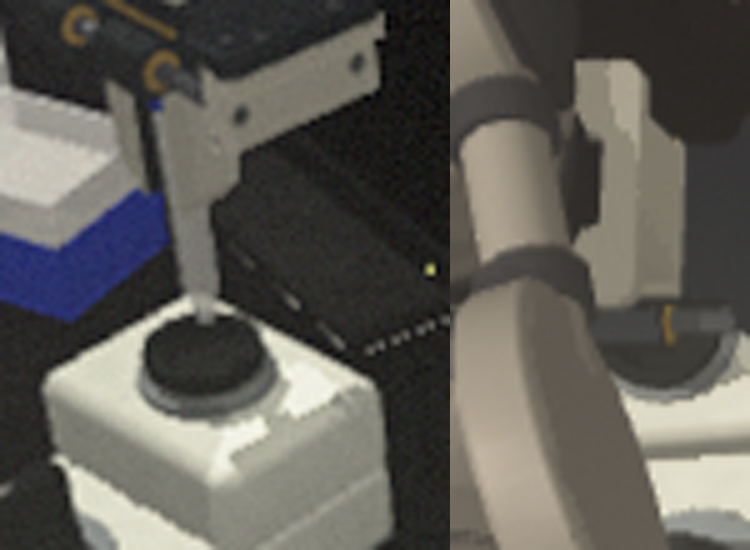

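The tip is at (241,164.4), about 14 mm above the rim centre at (240.6,170.2), and nothing is touching it. Handing in.

```bash
python3 -c "
from cell import robot
print(robot.hand_in())"
```

```text
the job is handed in; nothing more can be done
None
```

I've handed in the job at about 16 s of the 58 s allowed: the knob is at its off stop, and the tall tube went over the guard and is held upright about 14 mm above the cup, centred to within a few millimetres; no verdict came back.

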